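# Fit the keyed specimen spindle into the scanner's drive hub and hold it home

### The arm

A 6-joint arm with a two-finger parallel gripper is mounted at the origin on the work surface. World frame = base frame: x ahead of the robot, y to its left, z up, the work surface at z = 0. Lengths are in mm, angles in rad, forces in N, time in s.
With the tool pointing down it reaches from about 275 to 750 mm from the base axis. Payload 10.2 kg.
Tool frame: the origin (TCP) lies at the very end of the fingers, on their centre line; the grasp point (between the pads) lies behind it (robot.grip_point_offset is the z of the grasp point in the tool frame, in mm); z points along the fingers, y is the direction in which the jaws open and shut (so a half turn about z gives the same grasp; the last joint's range is limited). The gripper opens to 88 mm and grips with 3 to 60 N. Pads are 18 mm wide; open, the fingers measure 123 mm over their backs; the gripper's body (75 mm by 187 mm) begins 45 mm behind the grasp point.
Start: joints at [1.112, 0.313, 1.498, -0, 1.331, -0.223], TCP at [122.663, 510.475, 200.72] pointing down, gripper open.
Joint ranges: [-2.94, 2.94], [-0.97, 2.17], [0.19, 2.56], [-1.23, 4.37], [0.02, 3.11], [-2.88, 2.88]. Speed limits (rad/s): [2.39, 2.39, 3.01, 3.14, 3.14, 3.14].

### API

Orientations are given as a 3x3 rotation matrix whose columns are the frame's x, y, z axes.
In Python, from rig import robot gives the robot as it stands. The module is installed in compiled form; this text tells all that it offers.
- The arm moves only by the shell command python3 -m inch 'ROWS' [FORCE]. ROWS is JSON, a list of rows, each a list of 3 entries, a list of its own where there are three numbers: the shift along the tool's x, y, z in mm, then the turn, a rotation vector about the tool's x, y, z in degrees, then the finger opening in mm, from 0 to 88.1. In form: [[[tx, ty, tz], [ax, ay, az], hand], ...]. A call has 1 to 5 rows; each row is the pose to reach, as a shift and turn from the pose commanded when the call began, along the tool's axes at that moment; what a row does not reach only later rows make up. A row lasts 1/10 s, in which the tool goes at most 50 mm and 8.59 degrees, less where a joint would pass 70% of its speed; a pose out of reach is approached as far as the arm can. A call with a gripper value outside its range is refused whole. The fingers move at their own pace and stop on an object; FORCE is the grip in N (left out, the last holds). Time passes only in rows, so rows that repeat a pose let the fingers close. It gives the time, the measured TCP pose, the force and the opening at its end, in the units of the state.
- robot.sense(): the state, without advancing time (a new reading comes with each control period).
- robot.grab_frame(name): name is "side" or "top" or "wrist"; returns a dict with "color" (420x560x3 uint8, red, green, blue), "mtx" (3x3 intrinsics, pixels), "R" (3x3) and "t" (3): a world point X has camera coordinates R X + t. Camera axes: x right, y down, z forward; pixel columns grow to the right and rows downward; lengths in mm; the calibration is good to about 2 mm. A picture is of the moment at which its call begins. There is no depth.
- robot.hand_in(): hands the job in, once; it reports no verdict.
Trained networks look in a picture, given as the dict that the camera call returned (one of the last four; its "shot" number tells which), for a name from the list of things; names that differ only in an ending like _2 or _b are one class to them, and where a whole thing is asked for, a point or a joint stands for the part that bears it (a point fixed in the world has none). Each returns a list of dicts, best first, with "confidence" (0 to 1); they miss things now and then, are a little off and sometimes report something else, mostly with a low value. They report only what shows in the picture. A call takes as long as a camera call. They do not tell look-alikes from the thing itself.
- robot.find_in(picture, label): "location" ([column, row] in pixels, amid what is visible of it).
- robot.place_of(picture, label): "location" ([column, row] in pixels: a listed point, or the origin of a listed thing).
The state is a dict: "clock": time; "joint_positions": joint angles; "joint_vel": joint speeds; "tau": joint torques, N m; "tool_pos": TCP position; "orientation": TCP orientation; "contact_force": force on the tool from outside, world axes, zero at the start; "torque": the same for the moment, N m; "gripper_width": opening from 0.0 (shut) to 1.0 (fully open).
Only numpy, scipy, OpenCV 4.12 (cv2) and the standard library are available. Lean on these libraries where they do the work, as an engineer would, in place of code of your own. Each camera call takes 0.05 s, during which the arm holds its last target. There are 200 camera calls.

### The job

Take the keyed specimen spindle (the one with the pointer nose on its flange) out of its wooden stand and push its shaft into the bore of the scanner's pulley hub, turning it until the key slips into the keyway, then keep pushing against the sprung ejector until the flange sits flush on the hub. Finish while still gripping the spindle and holding it fully home, as the spring lifts it if you let go. Do not shift the plain spindle, the card tray, the pinning block or the jar.

Things in the scene. Friction and masses are not known exactly. Their poses are not given: they have to be found in the camera images.
- spindle_grip (a point): Keyed specimen spindle (loose, about 240 g, z up along its shaft): centre of its black grip block, 36 long (spindle x), 18 thick (spindle y), 32 high, plus a 4 mm cork pad on top. Take it from above with the fingers closing along spindle y. Block underside = flange top lies 16 mm below this point, the shaft's tip 67 mm below.
- spindle_seat (a point): Same spindle and axes: point on its axis at the flange's underside, 46 mm above the tip, 21 mm below the grip centre. It must come down onto the hub's top. Aluminium flange 56 diameter, 5 thick, with a 10 wide pointer nose reaching 40 mm from the axis towards spindle +x, right above the key.
- spindle: Same spindle and axes, origin at the shaft's tip. Steel shaft 18 diameter, coned to 12 at the tip over 5 mm. Key 6 wide, reaching 14 mm from the axis towards +x, from 16 to 40 mm above the tip; the lowest 16 mm are a plain round pilot.
- stand_a: Dark wooden stand (fixed, 62 square, 52 high; origin under its centre) in which the keyed spindle starts upright, flange resting flat on the stand's top, shaft and key hanging in its hole (34 diameter, 48 deep), tip 6 mm above the table: lift it over 46 mm to clear. An identical stand holds the plain spindle; which is where varies.
- bore (a point): Centre of the mouth of the hub's bore, level with the hub's top, 70 mm above the table; z up along the bore. Hub: upright toothed aluminium pulley, 62 diameter, with a steel bush. Bore 20.4 across; keyway 8 wide, reaching 17 mm from the axis, open at the top, full length. With the key resting on the hub's top the flange's underside is 30 mm above this point.
- drive: Scanner drive carrying the hub: aluminium bed 150 square, fixed, origin under the bore. The keyway lies within 0.5 rad either way of this body's +x; its angle is not reported. See it from above (a dark scribed line on the pulley's face continues it outwards), or press lightly, pilot in the bore, and turn until the key drops (within about 0.08 rad). The braked pulley stays put under light pressing.
- ejector (a joint): Sprung brass ejector at the bottom of the bore: 0 at rest (its top 26 mm below the mouth), growing downwards in m as the shaft tip pushes it, 0.020 with the flange flush on the hub. The spring pushes up with 3.6 N at 0 and 9.6 N at 0.020.
- plain_grip (a point): Plain spindle, loose, upright in the other stand: same grip block, flange and shaft but without key and pointer nose; this point is the centre of its grip block. Not to be moved.
- tray: Small white open card tray, 60 x 45 x 35 high, origin under its centre; stays where it is.
- pinblock: Dark wooden pinning block, 70 x 45 x 22 high with a pin up to 61 mm, origin under its centre; stays where it is.
- jar: Small glass jar with white cap, 48 diameter, 60 high, origin under its centre; stays where it is.
Not all that is in view belongs to the job. What is shaped like the spindle but orange is not meant.

How it is judged (in metres and radians):
On the way:
1. the keyed spindle is lifted clear of its stand (height (world z) of spindle above 0.054 m and contact force between the fingers and spindle above 0.5 N), for 0.1 s.
At the end, for the whole second after the job is handed in: The keyed spindle is upright (within 0.08 rad) in the hub, its axis within 4 mm of the bore's, its flange within 3 mm of the hub's top, the ejector pressed down more than 16 mm, the spindle still, and the gripper's fingers still bearing on it with more than 1 N (z of spindle_seat in the frame of bore between -0.004 and 0.003 m and horizontal distance between spindle_seat and bore below 0.004 m and angle between spindle's own z axis and vertical below 0.08 rad and value of joint ejector above 0.016 m and linear speed of spindle below 0.02 m/s and contact force between the fingers and spindle above 1 N); the arm keeps its last pose, push and grip.
It fails at once if the plain spindle is disturbed (distance of plain_grip from where it was at the start of the episode above 0.025 m).
It fails at once if a bystander is shoved (distance of any of tray, pinblock, jar from where it was at the start of the episode above 0.03 m).
It also fails if it takes over 51 s, if anything falls off the work surface, if the arm or the gripper's body presses on something with over 40 N, if the wrist force passes 120 N, or if a joint passes its speed limit or range.

## Working session

There is one attempt and no reset: what is moved stays moved. The work goes in short steps, Python scripts to look and compute and a shell command to move; the robot and the scene stay as the last step left them, time stands still between calls to the robot, and variables do not carry over. Pictures are saved under pics/ and viewed, about 8 in all and at most 12, crops included, and the job is handed in when it is done.

```bash
mkdir -p pics; cat > h.py <<'E'
import numpy as np, cv2
from rig import robot
def ray(p,uv):
    d=np.linalg.inv(p["mtx"])@np.array([uv[0],uv[1],1.]); R=np.array(p["R"]); t=np.array(p["t"])
    return -R.T@t, R.T@d
def at_z(p,uv,z):
    c,d=ray(p,uv); return c+d*(z-c[2])/d[2]
def proj(p,X):
    v=np.array(p["mtx"])@(np.array(p["R"])@np.array(X)+np.array(p["t"])); return v[:2]/v[2]
def save(p,n): cv2.imwrite("pics/"+n+".png",cv2.cvtColor(p["color"],cv2.COLOR_RGB2BGR))
E
python3 - <<'E'
from h import *
s=robot.sense(); print(s["clock"],s["tool_pos"],s["gripper_width"],robot.grip_point_offset); print(np.round(s["orientation"],3))
ims=[]
Z=dict(spindle_grip=73,spindle_seat=52,bore=70,drive=0,plain_grip=73,tray=0,pinblock=0,jar=0,stand_a=0,spindle=6)
for n in ("top","side","wrist"):
    p=robot.grab_frame(n); save(p,n+"0"); ims.append(p["color"])
    for l,z in Z.items():
        if n=="wrist" and l in("tray","jar","pinblock"):continue
        for r in robot.place_of(p,l)[:3]:
            print(n,l,round(r["confidence"],2),np.round(r["location"],1),np.round(at_z(p,r["location"],z),1))
print(robot.sense()["clock"])
cv2.imwrite("pics/a.png",cv2.cvtColor(cv2.resize(np.vstack([np.hstack(ims[:2])]),(800,300)),cv2.COLOR_RGB2BGR))
E
```

```text
0.0 [122.52909173 510.19253927 200.16570871] 1.000705512313848 -18.700000000000003
[[-0.972  0.234 -0.001]
 [ 0.234  0.972 -0.001]
 [ 0.    -0.001 -1.   ]]
top spindle_grip 0.7 [329.1 194.2] [563.3 -23.2  73. ]
top spindle_grip 0.55 [276.2 197.7] [559.1  83.6  73. ]
top spindle_seat 0.93 [326.5 194.8] [564.  -19.5  52. ]
top spindle_seat 0.84 [277.3 194.2] [568.   81.8  52. ]
top bore 0.78 [411.9 217.5] [ 512.1 -188.    70. ]
top drive 0.67 [402.3 219.7] [ 510.2 -184.9    0. ]
top drive 0.46 [276.  141.2] [689.1  83.2   0. ]
top plain_grip 0.58 [181.8 233.1] [492.6 275.7  73. ]
top tray 0.7 [238.8 149.8] [672.5 165.1   0. ]
top tray 0.5 [218.7 268.4] [415.5 213.6   0. ]
top pinblock 0.89 [218.5 265.4] [421.9 213.9   0. ]
top jar 0.89 [279.4 142.3] [686.5  75.8   0. ]
top stand_a 0.6 [276.2 200.3] [559.4  85.9   0. ]
top spindle 0.68 [278.5 198.7] [562.3  80.7   6. ]
top spindle 0.56 [326.6 195.4] [566.6 -23.2   6. ]
side spindle_grip 0.92 [294.7 264.2] [564.  -26.1  73. ]
side spindle_grip 0.63 [289.4 218.9] [567.8  76.9  73. ]
side spindle_seat 0.85 [285.1 224.6] [560.6  81.4  52. ]
side spindle_seat 0.82 [291.6 271.4] [559.2 -26.1  52. ]
side bore 0.96 [277.1 356.7] [ 515.7 -189.3   70. ]
side bore 0.59 [211.1 200.5] [423.7 142.   70. ]
side drive 0.66 [279.8 378.3] [ 519.7 -193.6    0. ]
side plain_grip 0.67 [209.9 203.5] [421.4 131.6  73. ]
side plain_grip 0.58 [245.2 149.4] [498.9 279.6  73. ]
side tray 0.82 [334.  204.7] [675.7 167.9   0. ]
side pinblock 0.73 [211.5 199.6] [419.1 210.1   0. ]
side jar 0.61 [352.1 240. ] [694.   70.9   0. ]
side stand_a 0.6 [285.7 240.6] [562.8  83.4   0. ]
side spindle 0.96 [283.6 239.2] [558.5  82.7   6. ]
side spindle 0.68 [292.  284.8] [561.3 -24.2   6. ]
1.5
```

View pics/top0.png

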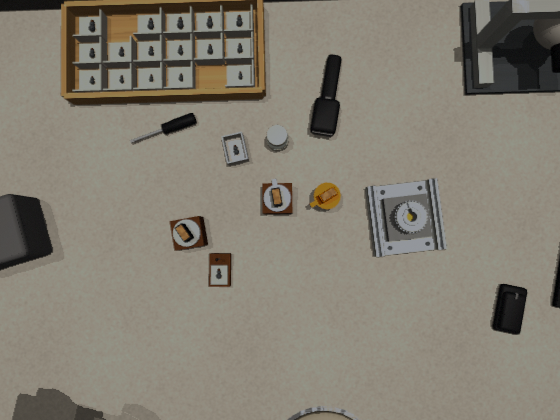

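The top view shows the keyed spindle at about (277,198), with its nose pointing up in the image. The plain spindle is at (186,233), the orange decoy at (326,196) and the hub at (410,216). Next I'll zoom in on the keyed spindle and the hub.

```bash
python3 - <<'E'
import cv2,numpy as np
t=cv2.imread("pics/top0.png");s=cv2.imread("pics/side0.png")
c=[t[170:225,250:305],t[188:243,382:437],s[195:250,258:313],s[330:385,250:305]]
c=[cv2.resize(x,(390,300) if 0 else (300,300),interpolation=cv2.INTER_CUBIC) for x in c]
cv2.imwrite("pics/crop.png",np.vstack([np.hstack(c[:2]),np.hstack(c[2:])]))
E
```

```text
(no output)
```

View pics/crop.png

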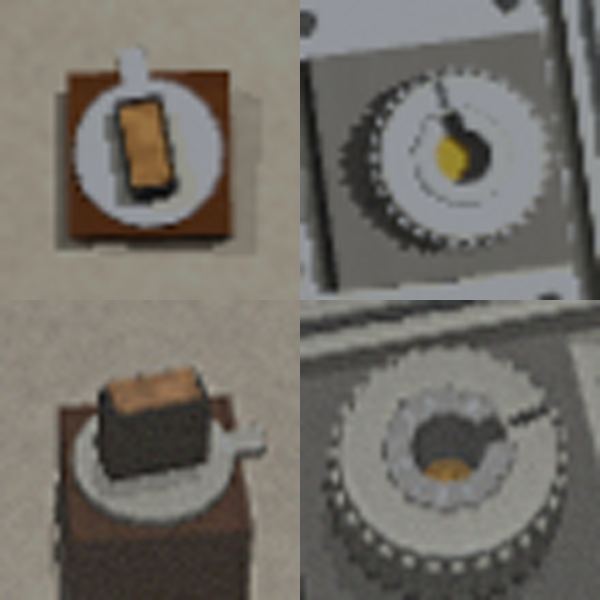

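```bash
python3 - <<'E'
from h import *
p=robot.grab_frame("top"); q=robot.grab_frame("side")
def pt(p,o,uv,z): return at_z(p,[o[0]+(uv[0]+.5)/5.4545-.5,o[1]+(uv[1]+.5)/5.4545-.5],z)[:2]
a=lambda v:round(float(np.degrees(np.arctan2(v[1],v[0]))),1)
T=(250,170);H=(382,188);S=(258,195);G=(250,330)
n=pt(p,T,(132,50),57);c=pt(p,T,(150,152),57);print("top nose",n,c,a(n-c), "blocktop",pt(p,T,(147,146),93))
e1=pt(p,T,(134,98),93);e2=pt(p,T,(158,192),93);print("block axis",a(e1-e2))
n=pt(q,S,(262,140),57);c=pt(q,S,(150,155),57);print("side nose",n,c,a(n-c),"blocktop",pt(q,S,(152,90),93))
c=pt(p,H,(167,157),70);print("hub top",c,a(pt(p,H,(137,80),70)-c),a(pt(p,H,(137,80),70)-pt(p,H,(150,112),70)))
c=pt(q,G,(150,152),70);print("hub side",c,a(pt(q,G,(247,107),70)-c))
E
```

```text
top nose [599.6200555   88.05455534] [560.84615989  82.21497388] 8.6 blocktop [560.08063171  82.23117857]
block axis 12.9
side nose [600.11683971  83.78788809] [560.49775133  81.15913252] 3.8 blocktop [560.42495434  79.39662886]
hub top [ 514.34176654 -188.74014154] 18.9 19.7
hub side [ 515.5282478  -190.49026209] 19.9
```

```bash
python3 -m inch '[[[-42,-25,0],[0,0,-4],40],[[-84,-50,0],[0,0,-8],40],[[-126,-75,0],[0,0,-12],40],[[-168,-100,0],[0,0,-16],40],[[-210,-125,0],[0,0,-21],40]]' 30
cat >> h.py <<'E'
def togo(tgt,yaw):
    "shift & turn in tool axes to reach TCP tgt with tool y axis at world angle yaw, tool down"
    from scipy.spatial.transform import Rotation as Ro
    s=robot.sense();R=np.array(s["orientation"]);P=np.array(s["tool_pos"])
    c,n=np.cos(np.radians(yaw)),np.sin(np.radians(yaw)); y=np.array([c,n,0]);z=np.array([0,0,-1.]);G=np.c_[np.cross(y,z),y,z]
    print("t",round(s["clock"],2),"tcp",np.round(P,1),"yawy",round(float(np.degrees(np.arctan2(R[1,1],R[0,1]))),1),"shift",np.round(R.T@(np.array(tgt)-P),1),"turn",np.round(np.degrees(Ro.from_matrix(R.T@G).as_rotvec()),2),"F",np.round(s["contact_force"],1),"w",round(s["gripper_width"],3))
E
python3 -c "
from h import *
togo([560.5,81.5,200],98)"
```

```text
clock: 2.1
tool_pos: [298.7, 338.4, 201.0]
orientation: [[-0.991, -0.134, 0.001], [-0.134, 0.991, 0.0], [-0.001, 0.0, -1.0]]
contact_force: [0.7, 0.2, 0.8]
gripper_width: 0.573
t 2.1 tcp [298.7 338.4 201. ] yawy 97.7 shift [-225.1 -289.5    1. ] turn [ 0.02  0.03 -0.32] F [0.7 0.2 0.8] w 0.573
```

```bash
python3 -m inch '[[[-28,-36,0],[0,0,0],40],[[-56,-72,0],[0,0,0],40],[[-84,-108,0],[0,0,0],40],[[-112,-144,0],[0,0,0],40],[[-140,-180,0],[0,0,0],40]]' >/dev/null;  python3 -m inch '[[[-28,-36,0],[0,0,0],40],[[-56,-72,0],[0,0,0],40],[[-80,-104,10],[0,0,0],40],[[-85,-109,30],[0,0,0],40],[[-85,-109,50],[0,0,0],40]]'
python3 - <<'E'
from h import *
togo([560.5,81.5,60],98)
p=robot.grab_frame("wrist"); save(p,"w1")
for l in("spindle_grip","spindle_seat"):
  for r in robot.place_of(p,l): print(l,r["confidence"],r["location"],at_z(p,r["location"],73 if l[8]=="g" else 52))
E
```

```text
clock: 3.1
tool_pos: [559.3, 81.3, 149.7]
orientation: [[-0.992, -0.128, 0.0], [-0.128, 0.992, -0.0], [-0.0, -0.0, -1.0]]
contact_force: [-0.5, 1.1, -0.4]
gripper_width: 0.453
t 3.1 tcp [559.3  81.3 149.7] yawy 97.4 shift [-1.2  0.1 89.7] turn [-0.01  0.01 -0.63] F [-0.5  1.1 -0.4] w 0.453
spindle_grip 0.81 [277.0, 207.9] [560.97362876  83.94455502  73.        ]
spindle_grip 0.65 [141.6, 192.6] [562.04665746 -16.19363379  73.        ]
spindle_seat 0.94 [275.1, 200.1] [560.81290984  82.60743561  52.        ]
spindle_seat 0.6 [149.0, 184.8] [561.10483339 -17.64792048  52.        ]
```

View pics/w1.png

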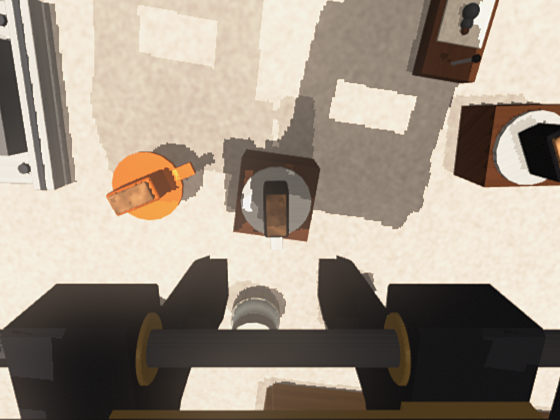

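The wrist view shows the keyed block at (276,205), square to the fingers and centred between them, with the nose at (277,242). I'll descend and grip.

```bash
python3 -m inch '[[[-1.5,1,30],[0,0,0],40],[[-1.5,1,60],[0,0,0],40],[[-1.5,1,80],[0,0,0],40],[[-1.5,1,88],[0,0,0],40],[[-1.5,1,89],[0,0,0],40]]'|tail -2;  python3 -m inch '[[[0,0,0],[0,0,0],10],[[0,0,0],[0,0,0],10],[[0,0,0],[0,0,0],10],[[0,0,0],[0,0,0],10],[[0,0,0],[0,0,0],10]]' 40 | tail -2; python3 -m inch '[[[0,0,0],[0,0,0],10],[[0,0,0],[0,0,0],10],[[0,0,-5],[0,0,0],10],[[0,0,-15],[0,0,0],10],[[0,0,-30],[0,0,0],10]]'
python3 -c "
from h import *
togo([560.5,81.5,170],98)"
```

```text
contact_force: [0.7, -0.6, -0.1]
gripper_width: 0.451
contact_force: [-0.1, -0.3, -0.4]
gripper_width: 0.115
clock: 4.75
tool_pos: [559.5, 83.9, 92.3]
orientation: [[-0.991, -0.13, -0.001], [-0.13, 0.991, 0.0], [0.001, 0.0, -1.0]]
contact_force: [0.2, -0.4, -1.2]
gripper_width: 0.112
t 4.75 tcp [559.5  83.9  92.3] yawy 97.5 shift [ -0.6  -2.5 -77.7] turn [ 0.01 -0.04 -0.51] F [ 0.2 -0.4 -1.2] w 0.112
```

The opening is 10 mm, but the block is 18 mm thick, so the grip looks wrong. I'll look.

```bash
python3 - <<'E'
from h import *
p=robot.grab_frame("wrist"); q=robot.grab_frame("side")
save(p,"w2");save(q,"s2")
a=cv2.resize(p["color"],(400,300));b=cv2.resize(q["color"][150:300,190:390],(400,300),interpolation=cv2.INTER_CUBIC)
cv2.imwrite("pics/ws2.png",cv2.cvtColor(np.hstack([a,b]),cv2.COLOR_RGB2BGR))
E
```

```text
(no output)
```

View pics/ws2.png

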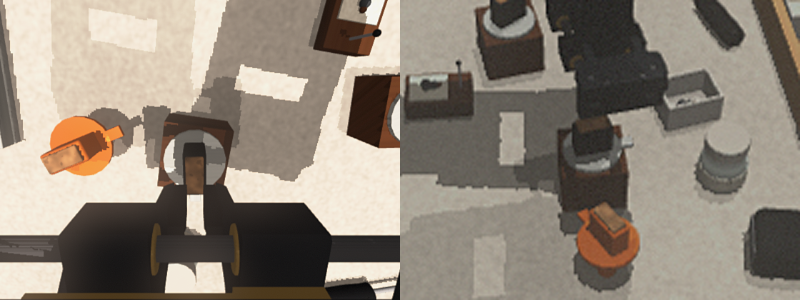

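```bash
python3 - <<'E'
from h import *
P=np.array(robot.sense()["tool_pos"])
for n in("wrist","side","top"):
    p=robot.grab_frame(n)
    print(n,"tcp",proj(p,P),"block top",proj(p,[560.5,82,93]),proj(p,[560.5,82,73]),"cam",-np.array(p["R"]).T@p["t"])
    for r in robot.place_of(p,"spindle_grip"): print(r["confidence"],r["location"],at_z(p,r["location"],73))
togo([560.5,82,60],98)
E
```

```text
wrist tcp [273.87890802 244.43873704] block top [270.67178152 242.43274073] [270.91538934 229.78855233] cam [486.85776401  73.85398268 276.38614445]
0.69 [271.6, 232.5] [562.15044894  82.62434299  73.        ]
0.68 [106.3, 210.3] [561.00785321 -15.10439782  73.        ]
0.27 [270.4, 202.1] [543.58546737  79.5161388   73.        ]
side tcp [285.47620689 208.87030198] block top [285.32923298 210.03343806] [285.16646933 217.14487044] cam [ 477.96525889 -516.10644864  772.30570522]
0.74 [291.9, 264.4] [559.18279904 -26.03612897  73.        ]
0.69 [288.3, 217.7] [566.15108165  80.01936413  73.        ]
top tcp [275.7117482  195.88146093] block top [276.65352529 196.14408594] [276.96255882 196.97977867] cam [ 480.12011922   54.61406383 1033.57509058]
0.78 [329.2, 195.8] [560.04944733 -23.3288256   73.        ]
t 5.15 tcp [559.5  83.9  91.2] yawy 97.5 shift [-0.8 -2.  31.2] turn [ 0.01 -0.06 -0.51] F [-0.5  0.1 -0.5] w 0.112
```

```bash
python3 - <<'E'
import cv2,numpy as np
s=cv2.imread("pics/s2.png")[165:255,240:340];w=cv2.imread("pics/w2.png")[150:300,200:350]
cv2.imwrite("pics/z2.png",np.hstack([cv2.resize(s,(440,396),interpolation=cv2.INTER_CUBIC),cv2.resize(w,(360,396))]))
E
```

```text
(no output)
```

View pics/z2.png

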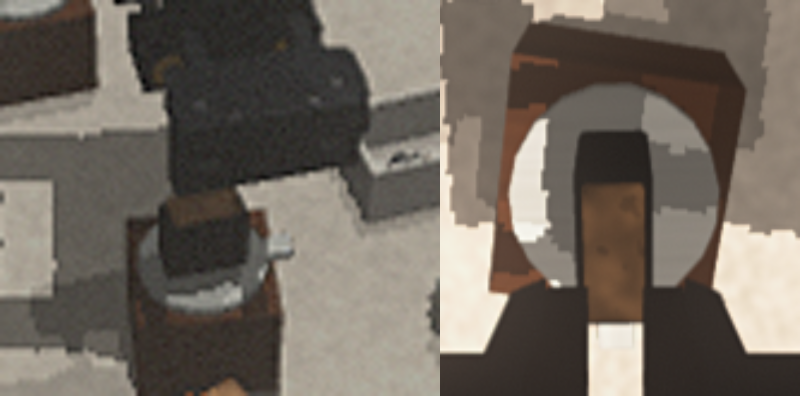

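```bash
python3 - <<'E'
from h import *
s=robot.sense();P=np.array(s["tool_pos"]);R=np.array(s["orientation"])
p=robot.grab_frame("side");w=robot.grab_frame("wrist")
f=lambda q:np.round(((q-[240,165])*4.4)).astype(int); g=lambda q:np.round((q-[200,150])*[2.4,2.64]+[440,0]).astype(int)
for n,c in dict(bodyA=[-37,-93,-64],bodyB=[37,-93,-64],tipA=[-9,-5,0],tipB=[9,-5,0],tipC=[-9,5,0],tipD=[9,5,0]).items():
    X=P+R@np.array(c,float); print(n,"world",np.round(X),"side",f(proj(p,X)),"wrist",g(proj(w,X)))
# reprojection test: the plain flange etc in wrist
print(s["joint_positions"],s["tau"])
for l in("plain_grip","spindle_seat"):
  for r in robot.place_of(w,l): print(l,r["confidence"],at_z(w,r["location"],73 if l[0]=="p" else 52))
E
```

```text
bodyA world [608.  -4. 155.] side [357 248] wrist [ 62 635]
bodyB world [535. -13. 155.] side [164 284] wrist [-34 170]
tipA world [569.  80.  91.] side [220 203] wrist [595 289]
tipB world [551.  78.  91.] side [178 210] wrist [595 207]
tipC world [568.  90.  91.] side [214 186] wrist [639 289]
tipD world [550.  88.  91.] side [173 193] wrist [640 207]
[-5.82595115e-02  5.06616033e-01  1.51421080e+00 -7.05753232e-06
  1.12179116e+00 -1.75977777e+00] [ 1.15021496e-02 -4.65539360e+01 -2.28356802e+01 -2.63778563e-02
  7.31899682e-02  4.44021259e-05]
spindle_seat 0.93 [559.91129949 -17.28992284  52.        ]
```

The fingers closed to 10 mm with no contact force, and in the wrist image the fingertips look higher than the reported TCP. I'll open and descend in stages, watching the force.

```bash
python3 -m inch '[[[0,-1,0],[0,0,0],40],[[0,-1,0],[0,0,0],40],[[0,-1,10],[0,0,0],40],[[0,-1,20],[0,0,0],40],[[0,-1,30],[0,0,0],40]]' >/dev/null
python3 -m inch '[[[0,0,0],[0,0,0],40],[[0,0,0],[0,0,0],40],[[0,0,0],[0,0,0],40]]'
python3 - <<'E'
from h import *
p=robot.grab_frame("wrist");q=robot.grab_frame("side");save(p,"w3");save(q,"s3")
cv2.imwrite("pics/z3.png",cv2.cvtColor(np.hstack([cv2.resize(q["color"][165:255,240:340],(400,400),interpolation=cv2.INTER_CUBIC),cv2.resize(p["color"][120:320,170:370],(400,400))]),cv2.COLOR_RGB2BGR))
E
```

```text
clock: 6.15
tool_pos: [560.1, 82.9, 62.0]
orientation: [[-0.991, -0.13, 0.001], [-0.13, 0.991, -0.0], [-0.001, -0.0, -1.0]]
contact_force: [0.4, 0.1, -0.5]
gripper_width: 0.455
```

View pics/z3.png

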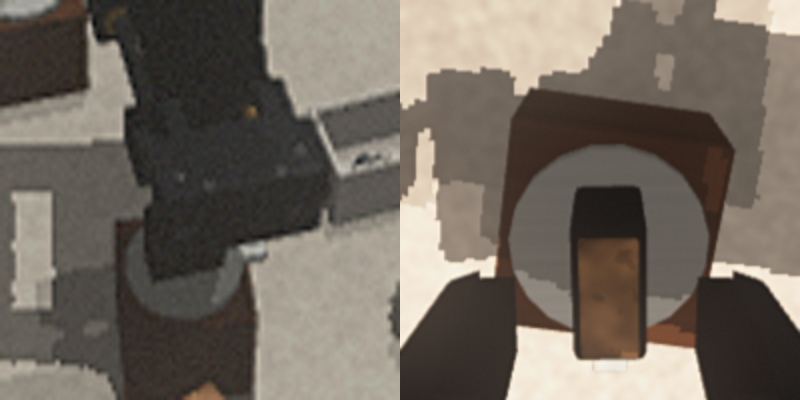

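In the wrist crop, the finger gap scale puts the tips at about z 105–110 while the TCP reads 62, so they haven't reached the block. I'll keep going down carefully.

```bash
python3 -m inch '[[[0,0,4],[0,0,0],40],[[0,0,8],[0,0,0],40],[[0,0,12],[0,0,0],40],[[0,0,16],[0,0,0],40],[[0,0,20],[0,0,0],40]]' | grep -v ori; python3 - <<'E'
from h import *
s=robot.sense();p=robot.grab_frame("wrist");save(p,"w4"); print(s["contact_force"],s["tool_pos"],p["mtx"][0][0])
for X in([560.5,82,57],):
  c=np.array(p["R"])@np.array(X)+p["t"]; print("flange px/mm expected",p["mtx"][0][0]/c[2])
cv2.imwrite("pics/z4.png",cv2.cvtColor(cv2.resize(p["color"][120:320,170:370],(400,400)),cv2.COLOR_RGB2BGR))
E
```

```text
clock: 6.75
tool_pos: [559.8, 82.9, 41.3]
contact_force: [0.0, -0.2, -0.0]
gripper_width: 0.452
[ 0.01888907 -0.21998748 -0.02245522] [559.84604548  82.85752434  41.27699974] 363.5223599096438
flange px/mm expected 2.0053762862205993
```

View pics/z4.png

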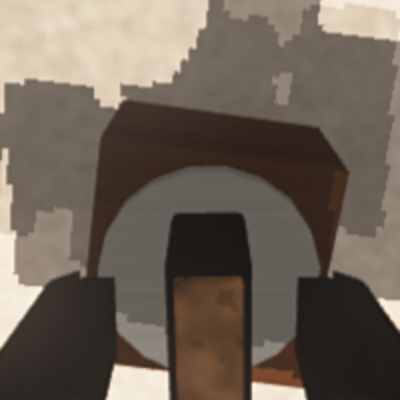

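```bash
python3 -m inch '[[[0,0,2],[0,0,0],40],[[0,0,4],[0,0,0],40],[[0,0,6],[0,0,0],40],[[0,0,8],[0,0,0],40],[[0,0,10],[0,0,0],40]]' | grep -v ori; python3 -m inch '[[[0,0,1],[0,0,0],40],[[0,0,2],[0,0,0],40],[[0,0,3],[0,0,0],40],[[0,0,4],[0,0,0],40],[[0,0,5],[0,0,0],40]]' | grep -v ori; python3 - <<'E'
from h import *
p=robot.grab_frame("wrist");save(p,"w5");q=robot.grab_frame("side");save(q,"s5")
cv2.imwrite("pics/z5.png",cv2.cvtColor(np.hstack([cv2.resize(q["color"][165:255,240:340],(400,400),interpolation=cv2.INTER_CUBIC),cv2.resize(p["color"][120:320,170:370],(400,400))]),cv2.COLOR_RGB2BGR))
E
```

```text
clock: 7.3
tool_pos: [559.9, 82.9, 31.6]
contact_force: [-0.2, -0.6, -0.4]
gripper_width: 0.458
clock: 7.8
tool_pos: [559.9, 82.8, 26.7]
contact_force: [0.2, -0.3, -0.1]
gripper_width: 0.454
```

View pics/z5.png

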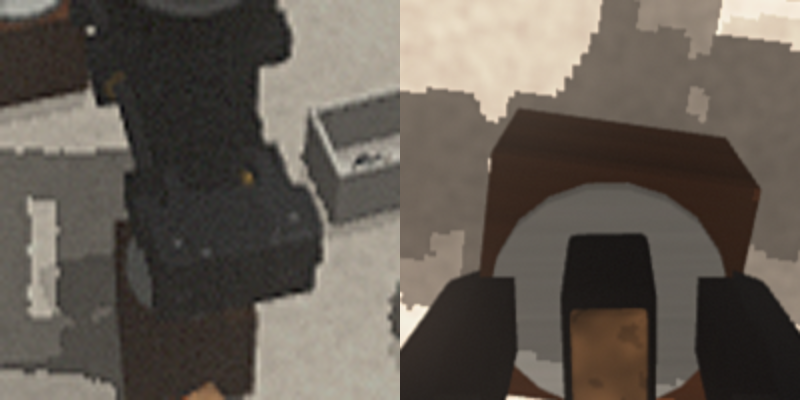

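The fingers straddle the block and still sit about 12 mm above the flange, with no force. I'll go 7 mm lower and close.

```bash
python3 -m inch '[[[0,0,2],[0,0,0],40],[[0,0,4],[0,0,0],40],[[0,0,6],[0,0,0],40],[[0,0,7],[0,0,0],40],[[0,0,7],[0,0,0],10]]' 45| grep -v ori; python3 -m inch '[[[0,0,0],[0,0,0],10],[[0,0,0],[0,0,0],10],[[0,0,0],[0,0,0],10],[[0,0,0],[0,0,0],10],[[0,0,0],[0,0,0],10]]' | grep -v ori
```

```text
clock: 8.4
tool_pos: [559.9, 82.9, 19.7]
contact_force: [-0.0, -0.5, 0.3]
gripper_width: 0.389
clock: 8.9
tool_pos: [559.9, 82.9, 19.8]
contact_force: [0.0, 0.3, 0.5]
gripper_width: 0.198
```

It grips at 17.5 mm. Lifting.

```bash
python3 -m inch '[[[0,0,-5],[0,0,0],10],[[0,0,-20],[0,0,0],10],[[0,0,-40],[0,0,0],10],[[0,0,-60],[0,0,0],10],[[0,0,-80],[0,0,0],10]]' | grep -v ori; python3 -m inch '[[[0,0,-15],[0,0,0],10],[[0,0,-27],[0,0,0],10],[[0,0,-30],[0,0,0],10],[[0,0,-30],[0,0,0],10]]'| grep -v ori; python3 - <<'E'
from h import *
togo([515,-189.5,150],109)
for n in("side","wrist","top"):
  p=robot.grab_frame(n);save(p,n+"6")
  for l in("spindle_seat","spindle","spindle_grip"):
    for r in robot.place_of(p,l): print(n,l,round(r["confidence"],2),np.round(r["location"],1))
E
```

```text
clock: 9.4
tool_pos: [559.6, 82.8, 100.5]
contact_force: [-0.3, 0.6, -2.9]
gripper_width: 0.2
clock: 9.8
tool_pos: [559.8, 82.8, 129.7]
contact_force: [-1.4, 1.0, -2.4]
gripper_width: 0.204
t 9.8 tcp [559.8  82.8 129.7] yawy 97.5 shift [  79.9 -264.2  -20.3] turn [ -0.    -0.   -11.51] F [-1.4  1.  -2.4] w 0.204
side spindle_seat 0.7 [294.1 271.6]
side spindle_seat 0.66 [285.1 184.9]
side spindle_seat 0.66 [354.6 238.8]
side spindle 0.81 [285.6 202.7]
side spindle 0.65 [291.5 285.8]
side spindle_grip 0.78 [290.3 262.9]
side spindle_grip 0.6 [287.3 180. ]
side spindle_grip 0.25 [278.3 353.5]
wrist spindle_seat 0.96 [273.4 273. ]
wrist spindle_seat 0.65 [136.9 187.6]
wrist spindle 0.93 [272.7 237.1]
wrist spindle 0.66 [154.3 177.8]
wrist spindle_grip 0.82 [129.  199.6]
wrist spindle_grip 0.81 [272.5 299.2]
top spindle_seat 0.75 [327.3 194.9]
top spindle 0.68 [325.3 197. ]
top spindle_grip 0.8 [328.4 197.1]
```

```bash
python3 -m inch '[[[9,-30,0],[0,0,-1],10],[[21,-70,0],[0,0,-3],10],[[33,-110,0],[0,0,-5],10],[[45,-150,0],[0,0,-7],10],[[57,-190,0],[0,0,-9],10]]' >/dev/null; python3 -m inch '[[[12,-31,0],[0,0,-1],10],[[20,-56,0],[0,0,-2],10],[[35,-70,0],[0,0,-3],10],[[35,-70,0],[0,0,-3],10]]'| grep -v ori; python3 - <<'E'
from h import *
togo([515,-189.5,94],109.5)
E
```

```text
clock: 11.3
tool_pos: [513.7, -191.9, 129.6]
contact_force: [0.6, 0.6, -2.5]
gripper_width: 0.199
t 11.3 tcp [ 513.7 -191.9  129.6] yawy 109.3 shift [-2.1  1.9 35.6] turn [-0.01 -0.02 -0.15] F [ 0.6  0.6 -2.5] w 0.199
```

```bash
python3 -m inch '[[[-1,2,10],[0,0,0],10],[[-1,2,20],[0,0,0],10],[[-1,2,30],[0,0,0],10],[[-1,2,32],[0,0,0],10],[[-1,2,32],[0,0,0],10]]'| grep -v ori; python3 - <<'E'
from h import *
togo([515,-189.5,94],109.5)
c=[]
for n in("side","wrist","top"):
  p=robot.grab_frame(n);save(p,n+"7")
  for l in("spindle_seat","spindle","bore"):
    for r in robot.place_of(p,l): 
      z=dict(spindle_seat=130,spindle=84,bore=70)[l]; print(n,l,round(r["confidence"],2),np.round(r["location"],1),np.round(at_z(p,r["location"],z)[:2],1))
  u=proj(p,[515,-189.5,90]).astype(int)
  if n=="top":continue
  h=40 if n=="side" else 100
  u=[min(max(u[0],h),560-h),min(max(u[1],h),420-h)];print(n,u)
  c.append(cv2.resize(p["color"][u[1]-h:u[1]+h,u[0]-h:u[0]+h],(400,400),interpolation=cv2.INTER_CUBIC))
cv2.imwrite("pics/z7.png",cv2.cvtColor(np.hstack(c),cv2.COLOR_RGB2BGR))
E
```

```text
clock: 11.8
tool_pos: [514.7, -187.3, 97.1]
contact_force: [-0.2, -0.2, -1.1]
gripper_width: 0.204
t 11.8 tcp [ 514.7 -187.3   97.1] yawy 109.5 shift [ 0.4 -2.2  3.1] turn [ 0.05 -0.04  0.02] F [-0.2 -0.2 -1.1] w 0.204
side spindle_seat 0.73 [277.8 340.3] [ 516.1 -193. ]
side spindle 0.46 [279.3 353.5] [ 518.7 -191.2]
side bore 0.57 [277.9 353.6] [ 517.4 -184.5]
side [np.int64(276), np.int64(350)]
wrist spindle_seat 0.95 [271.7 273.5] [ 516.5 -188.6]
wrist spindle_seat 0.35 [536.5 338.6] [506.5 -56.3]
wrist spindle 0.74 [271.2 233.7] [ 514.5 -189.8]
wrist bore 0.73 [273.3 225.3] [ 513.8 -188.7]
wrist [np.int64(271), np.int64(238)]
top spindle_seat 0.84 [328.9 195.7] [555.5 -18.1]
top spindle 0.9 [325.  196.6] [557.8 -14. ]
top bore 0.75 [411.5 217.1] [ 512.9 -187.3]
```

View pics/z7.png

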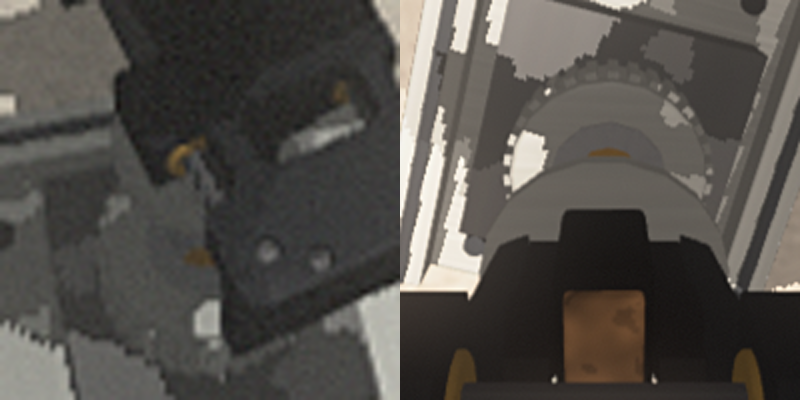

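```bash
python3 - <<'E'
from h import *
p=robot.grab_frame("wrist");s=robot.sense();R=np.array(s["orientation"]);P=np.array(s["tool_pos"]);tx=R[:2,0];ty=R[:2,1]
raw=lambda c,r:((c-400)/2+171,r/2+138)
tip=P[2]-13.9
def tool(v): d=v-P[:2]; return np.round([d@tx,d@ty],1)
for n,uv,r,z in(("pulley top",raw(610,58),31,70),("bush top",raw(608,122),16.7,70),("flange top",raw(607,160),28,tip+51),("cork top-left..",raw(604,291),18,tip+87)):
    v=at_z(p,uv,z)[:2]-r*tx; print(n,np.round(v,1),"tool xy rel TCP",tool(v))
for n,uv,z in(("pulleyL",raw(508,175),70),("pulleyR",raw(712,175),70)): print(n,tool(at_z(p,uv,z)[:2]))
print(P,tip)
q=cv2.imread("pics/top7.png")[180:240,370:450]
E
```

```text
pulley top [ 508.3 -188.8] tool xy rel TCP [6.4 1.1]
bush top [ 513.2 -187.7] tool xy rel TCP [1.4 0.6]
flange top [ 515.5 -187.5] tool xy rel TCP [-0.9  0. ]
cork top-left.. [ 517.1 -187.6] tool xy rel TCP [-2.3 -0.6]
pulleyL [  1.4 -30. ]
pulleyR [ 1.3 32.4]
[ 514.71731239 -187.7798255    97.75081546] 83.8508154623013
```

```bash
python3 -m inch '[[[1.5,0.3,4],[0,0,0],10],[[1.5,0.3,8],[0,0,0],10],[[1.5,0.3,11],[0,0,0],10],[[1.5,0.3,14],[0,0,0],10],[[1.5,0.3,16],[0,0,0],10]]'| grep -v ori;python3 -m inch '[[[0,0,1],[0,0,0],10],[[0,0,2],[0,0,0],10],[[0,0,3],[0,0,0],10],[[0,0,4],[0,0,0],10],[[0,0,5],[0,0,0],10]]'| grep -v ori
```

```text
clock: 12.95
tool_pos: [513.1, -188.0, 81.3]
contact_force: [0.3, 0.2, -2.6]
gripper_width: 0.194
clock: 13.45
tool_pos: [513.2, -188.0, 76.7]
contact_force: [0.7, 0.3, -2.4]
gripper_width: 0.198
```

```bash
python3 -m inch '[[[0,0,1],[0,0,0],10],[[0,0,2],[0,0,0],10],[[0,0,3],[0,0,0],10],[[0,0,4],[0,0,0],10],[[0,0,5],[0,0,0],10]]'| grep -v ori;python3 -m inch '[[[0,0,1],[0,0,0],10],[[0,0,2],[0,0,0],10],[[0,0,2.5],[0,0,0],10],[[0,0,3],[0,0,0],10],[[0,0,3],[0,0,0],10]]'| grep -v ori
```

```text
clock: 13.95
tool_pos: [513.2, -188.0, 71.7]
contact_force: [0.1, 0.2, -2.9]
gripper_width: 0.197
clock: 14.45
tool_pos: [513.2, -188.0, 68.7]
contact_force: [0.4, 0.2, -2.0]
gripper_width: 0.201
```

```bash
python3 -m inch '[[[0,0,0.5],[0,0,0],10],[[0,0,1],[0,0,0],10],[[0,0,1.5],[0,0,0],10],[[0,0,2],[0,0,0],10],[[0,0,2.5],[0,0,0],10]]'| grep -v ori;python3 -m inch '[[[0,0,0.5],[0,0,0],10],[[0,0,1],[0,0,0],10],[[0,0,1.5],[0,0,0],10],[[0,0,2],[0,0,0],10],[[0,0,2],[0,0,0],10]]'| grep -v ori
```

```text
clock: 14.95
tool_pos: [513.2, -188.0, 66.2]
contact_force: [-0.0, 0.4, -1.8]
gripper_width: 0.199
clock: 15.45
tool_pos: [513.2, -188.0, 64.2]
contact_force: [0.3, 1.0, -2.3]
gripper_width: 0.207
```

The key has passed the hub's top with no resistance, so it appears to be in the keyway. I'll push on.

```bash
python3 -m inch '[[[0,0,1],[0,0,0],10],[[0,0,2],[0,0,0],10],[[0,0,3],[0,0,0],10],[[0,0,4],[0,0,0],10],[[0,0,5],[0,0,0],10]]'| grep -v ori;python3 -m inch '[[[0,0,1],[0,0,0],10],[[0,0,2],[0,0,0],10],[[0,0,3],[0,0,0],10],[[0,0,4],[0,0,0],10],[[0,0,5],[0,0,0],10]]' 60| grep -v ori;python3 -m inch '[[[0,0,1],[0,0,0],10],[[0,0,2],[0,0,0],10],[[0,0,3],[0,0,0],10],[[0,0,4],[0,0,0],10],[[0,0,5],[0,0,0],10]]'| grep -v ori
```

```text
clock: 15.95
tool_pos: [513.2, -188.0, 59.1]
contact_force: [-0.8, 0.6, -3.2]
gripper_width: 0.196
clock: 16.45
tool_pos: [513.3, -188.0, 54.4]
contact_force: [-1.3, 0.9, 1.1]
gripper_width: 0.197
clock: 16.95
tool_pos: [513.3, -188.0, 49.3]
contact_force: [0.2, 0.8, 3.9]
gripper_width: 0.2
```

```bash
python3 -m inch '[[[0,0,1],[0,0,0],10],[[0,0,2],[0,0,0],10],[[0,0,3],[0,0,0],10],[[0,0,4],[0,0,0],10],[[0,0,5],[0,0,0],10]]'| grep -v ori;python3 -m inch '[[[0,0,1],[0,0,0],10],[[0,0,2],[0,0,0],10],[[0,0,3],[0,0,0],10],[[0,0,4],[0,0,0],10],[[0,0,5],[0,0,0],10]]'| grep -v ori;python3 -m inch '[[[0,0,0.5],[0,0,0],10],[[0,0,1],[0,0,0],10],[[0,0,1.5],[0,0,0],10],[[0,0,2],[0,0,0],10],[[0,0,2],[0,0,0],10]]'| grep -v ori
```

```text
clock: 17.45
tool_pos: [513.3, -188.0, 44.3]
contact_force: [-1.3, 0.6, 5.4]
gripper_width: 0.199
clock: 17.95
tool_pos: [513.3, -188.1, 39.4]
contact_force: [-1.3, 1.7, 7.2]
gripper_width: 0.198
clock: 18.45
tool_pos: [513.4, -188.1, 37.7]
contact_force: [-1.5, 2.4, 9.1]
gripper_width: 0.196
```

```bash
python3 -m inch '[[[0,0,0.3],[0,0,0],10],[[0,0,0.6],[0,0,0],10],[[0,0,0.8],[0,0,0],10],[[0,0,0.8],[0,0,0],10],[[0,0,0.8],[0,0,0],10]]'; python3 - <<'E'
from h import *
c=[]
for n,h in(("side",50),("wrist",100)):
  p=robot.grab_frame(n);u=proj(p,[514,-188.5,75]).astype(int);u=[min(max(u[0],h),560-h),min(max(u[1],h),420-h)]
  c.append(cv2.resize(p["color"][u[1]-h:u[1]+h,u[0]-h:u[0]+h],(400,400),interpolation=cv2.INTER_CUBIC))
cv2.imwrite("pics/z8.png",cv2.cvtColor(np.hstack(c),cv2.COLOR_RGB2BGR))
togo([513,-188,37],109.5)
E
```

```text
clock: 18.95
tool_pos: [513.4, -188.1, 37.7]
orientation: [[-0.943, -0.334, 0.001], [-0.334, 0.943, -0.0], [-0.0, -0.001, -1.0]]
contact_force: [-4.6, 3.1, 17.2]
gripper_width: 0.197
t 19.05 tcp [ 513.4 -188.1   37.6] yawy 109.5 shift [0.4 0.2 0.6] turn [-0.04  0.02  0.  ] F [-4.6  4.  16.4] w 0.198
```

View pics/z8.png

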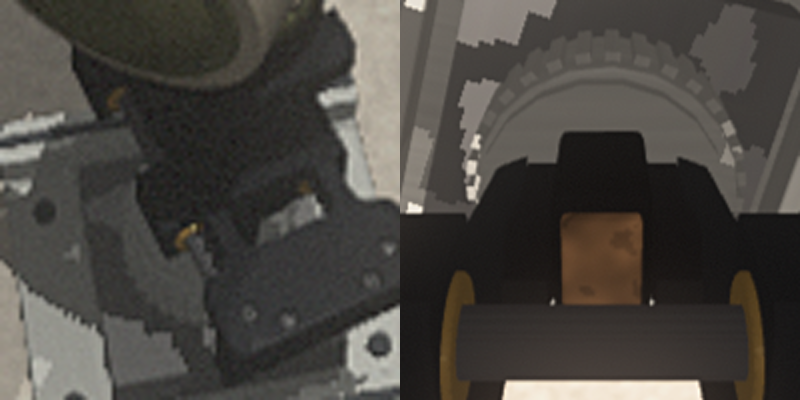

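The wrist view shows the flange lying on the toothed pulley, concentric with it (centre about col 605). The descent stopped at the predicted flush height while the force rose from 9 to 17 N. Handing in.

```bash
python3 -c "
from h import *
print(robot.hand_in()); togo([513,-188,37],109.5)"
```

```text
the job is handed in; nothing more can be done
None
the job is handed in; nothing more can be done
```

I took the keyed spindle from its stand and pushed it into the hub with the key in the keyway. I handed in at about 19 s, still gripping it and holding it against the ejector.

**Last checks:**
- **Height:** the descent stopped at TCP 37.7 mm; I had predicted 37.9 mm for flush. Pressing 0.8 mm further moved nothing and raised the vertical force from 9 to about 17 N. The spring alone would account for about 7 N.
- **Grip:** the opening read 17.5 mm on the 18 mm block, with the grip force set to 60 N.
- **Upright and keyed:** the tool was vertical to within about 0.1°. The key went in on the first push at about 19.5°, with no resistance and no searching.
- **Seating:** the last wrist picture showed the flange lying concentric on the pulley. The side view was mostly hidden by the gripper, so it doesn't confirm this.

**What disagreed:** the first grasp closed on nothing. The fingertips sat about 40 mm higher than the reported TCP suggests. I went lower by camera and force instead and gripped with the TCP reading 19.8 mm; I didn't find the cause.

**Not checked:**
- The ejector position was not read directly; it is inferred from the height and the force.
- I did not measure the bystanders at the end, but I felt no unexpected contact on the way.

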